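Set the rim gauge to its marked stop

ROBOT

A 7-joint arm with a two-finger parallel gripper is mounted at the origin on the work surface. World frame = base frame: x ahead of the robot, y to its left, z up, the work surface at z = 0. Lengths are in m, angles in rad, forces in N, time in s.
With the tool pointing down it reaches from about 0.425 to 0.925 m from the base axis. Payload 6.8 kg.
Tool frame: the origin (TCP) lies on the centre line of the jaws, within the pads' length; the fingertips stand 25 mm ahead of it and the grasp point (between the pads) lies 6 mm ahead of it; z points along the fingers, y is the direction in which the jaws open and shut (so a half turn about z gives the same grasp; the last joint's range is limited). The gripper opens to 85 mm and grips with 20 to 120 N. Pads are 22 mm wide; open, the fingers measure 114 mm over their backs; the gripper's body (76 mm by 85 mm) begins 54 mm behind the grasp point. The pads swing forward as they close: fully open they stand 13 mm farther back than shut.
Start: joints at [1.085, 0.477, 0.022, 1.555, -0.011, 1.109, -0.083], TCP at [0.249, -0.627, 0.256] pointing down, gripper open.
Joint ranges: [-2.96, 2.96], [-0.34, 2.1], [-1.41, 1.46], [0.24, 2.44], [-1.37, 4.51], [0.17, 1.92], [-2.96, 2.96]. Speed limits (rad/s): [2.39, 2.39, 3.14, 3.14, 3.14, 3.14, 3.14].

INTERFACE

Orientations are given as a unit quaternion [w, x, y, z].
In Python, from station import status, cams, order, models gives the robot as it stands.
- The arm moves only by the tool move_arm, never from a script. Its argument "steps" is one flat list of numbers, 7 for each row, row after row: the gripper's target within -1 to 1 (fully open at 1, half-way at 0, shut at -1), then the shift along the world's x, y, z in cm, then the turn, a rotation vector about the world's x, y, z in degrees. A call has 1 to 8 rows; each row shifts and turns the commanded pose from where the row before left it; what a row does not reach is not made up. A row lasts 1/10 s, in which the tool goes at most 50 mm and 8.59 degrees, less where a joint would pass 70% of its speed; a pose out of reach is approached as far as the arm can. A call with a gripper value outside its range is refused whole. The fingers move at their own pace and stop on an object; "newtons" is the grip in N (left out, the last holds). Time passes only in rows, so rows that do not move let the fingers close. It gives the time, the measured TCP pose, the force and the opening at its end, in the units of the state.
- status.get_obs(): the state, without advancing time (a new reading comes with each control period).
- cams.read_camera(name): name is "scene" or "top" or "wrist"; returns a dict with "pixels" (400x640x3 uint8, red, green, blue), "mtx" (3x3 intrinsics, pixels), "T" (4x4, takes a point from camera to world coordinates); the wrist camera has in their place "T_tool_cam" (4x4, takes a point from camera to tool coordinates, whose origin is the TCP and whose axes are the flange's). Camera axes: x right, y down, z forward; pixel columns grow to the right and rows downward; lengths in m; the calibration is good to about 2 mm. A picture is of the moment at which its call begins: read the wrist's pose just before it. There is no depth.
- order.hand_in(): hands the job in, once; it reports no verdict.
Trained networks look in the newest picture that a camera, given by its name, has taken for a name from the list of things; names that differ only in an ending like _2 or _b are one class to them, and where a whole thing is asked for, a point or a joint stands for the part that bears it (a point fixed in the world has none). Each returns a list of dicts, best first, with "score" (0 to 1); they miss things now and then, are a little off and sometimes report something else, mostly with a low value. They report only what shows in the picture. A call takes as long as a camera call.
- models.silhouettes(camera, query): "region" (400x640 bool, what is visible of it) and "box" ([centre column, centre row, width, height] in pixels, round what is visible of it).
- models.place_of(camera, query): "position" ([row, column] in pixels: a listed point, or the origin of a listed thing).
The state is a dict: "t": time; "q": joint angles; "joint_vel": joint speeds; "joint_torque": joint torques, N m; "eef_pos": TCP position; "tool_rot": TCP orientation; "contact_force": force on the tool from outside, world axes, zero at the start; "torque": the same for the moment, N m; "gripper_width": opening from 0.0 (shut) to 1.0 (fully open).
Only numpy, scipy, OpenCV 4.12 (cv2) and the standard library are available. Lean on these libraries where they do the work, as an engineer would, in place of code of your own. Each camera call takes 0.05 s, during which the arm holds its last target.

TASK

Set the potter's rim gauge for the next bowl: press down the pad in the middle of the slider to free its brake and, keeping the pad pressed, push the slider along the rail until it stands against the stop that carries the upright pin, not the plain one. Then let the pad come back up and leave the slider there, braked against that stop. Use only the fingertips: grip and lift nothing, and leave the other things on the bench as they are.

Things in the scene. Friction and masses are not known exactly. Their poses are not given: they have to be found in the camera images.
- gauge: Rim gauge fixed to the bench: a dark steel base plate 90 x 400 x 10 mm with an aluminium channel rail 50 mm wide along its y axis, rail top 40 mm above the bench. Origin: centre of the underside, on the bench; x across the rail, y along it, z up. It stands turned by up to 0.35 rad from the world's axes.
- slider_mid (a point): Middle of the slider's underside, on the rail's centre line, 42 mm above the bench; its axes are those of the gauge. The slider is an aluminium frame 60 mm across the rail (x), 84 mm along it (y), its frame top 62 mm above the bench, around the black pad. It slides along the rail only; both stops block it. With the pad up its brake holds against a push of about 6 to 9 N; with the pad pressed it needs only about 1 N.
- pad_top (a point): Middle of the top face of the slider's black brake pad, 70 mm above the bench when up; it moves down as the pad is pressed. The pad is 36 mm across the rail and 56 mm along it, with a ridge 4 mm high and 6 mm thick across each end, so 44 mm of flat lies between the ridges for a fingertip to press and push against.
- pad (a joint): Travel of the brake pad in m: 0 up (brake on), 0.006 fully down. A spring holds it up: about 8 N to start it, about 10 N fully down. From 0.001 on the brake is free.
- carriage (a joint): Position of the slider along the gauge's y axis in m, 0 at the middle of the rail.
- pin_stop: The marked stop: a steel block fixed on the rail, 56 mm across the rail, 20 mm along it, 22 mm high, its top 62 mm above the bench, with an upright waisted pin with a round head (18 mm across) in the middle of its top, reaching 95 mm above the bench. Origin: middle of its underside, on the rail's centre line, 40 mm above the bench. It may be at either end of the rail. The slider stands against it when slider_mid is 52 mm from this origin, measured along the rail.
- plain_stop: The other stop: the same steel block, without pin, at the other end of the rail. Origin: middle of its underside, 40 mm above the bench.
- spray_bottle: Loose white spray bottle with black trigger head, 72 mm in diameter, 199 mm tall, standing beyond and to the left of the gauge. Origin: centre of its underside. Leave alone.
- test_bowl: Loose small white bowl, 96 mm across, 45 mm high, beyond the gauge. Origin: centre of its underside. Leave alone.
- loop_tool: Loose trimming tool lying on the robot's side of the gauge: wooden handle 120 x 14 x 14 mm along its x axis, wire loop reaching 99 mm from the origin at +x. Origin: underside of the handle's middle. Leave alone.
- wooden_rib: Loose flat wooden rib, about 80 x 85 x 9 mm, lying on the robot's side of the gauge. Origin: underside, near its middle. Leave alone.

How it is judged:
By the outcome, as a careful person would: the job done as asked, in the order asked, and still so for the second after the job is handed in, with the robot touching nothing.
It also fails if it takes over 35 s, if anything falls off the work surface, if the arm or the gripper's body presses on something with over 40 N, if the wrist force passes 120 N, or if a joint passes its speed limit or range.

## Working session

There is one attempt and no reset: what is moved stays moved. The work goes in short steps, Python scripts to look and compute and a tool call to move; the robot and the scene stay as the last step left them, time stands still between calls to the robot, and variables do not carry over. Pictures are saved under pics/ and viewed, and the job is handed in when it is done.

Besides the shell and the picture viewer there is one more tool, called after "Request:" by a JSON object that holds its "name" and its "arguments". move_arm: Moves the arm, as the interface text tells. Its arguments: {"type":"object","properties":{"steps":{"type":"array"},"newtons":{"type":"number"}},"required":["steps"]}

```bash
mkdir -p pics; cat > h.py <<'E'
import numpy as np, cv2
from station import status, cams, order, models
def save(name, im): cv2.imwrite('pics/'+name+'.png', im[:,:,::-1])
def ray(c, px):  # px (row,col)
    K=np.array(c['mtx']);T=np.array(c['T'])
    d=T[:3,:3]@np.linalg.solve(K,[px[1],px[0],1.]); return T[:3,3],d
def atz(c,px,z):
    o,d=ray(c,px); return o+d*(z-o[2])/d[2]
def proj(c,p):
    K=np.array(c['mtx']);T=np.array(c['T'])
    q=K@(T[:3,:3].T@(np.array(p)-T[:3,3])); return q[:2]/q[2]
E
python3 - <<'E'
from h import *
s=status.get_obs(); print({k:np.round(v,3).tolist() for k,v in s.items()})
Z=dict(gauge=0,slider_mid=.042,pad_top=.07,pin_stop=.04,plain_stop=.04,spray_bottle=0,test_bowl=0,loop_tool=0,wooden_rib=0)
for n in ['scene','top']:
    c=cams.read_camera(n); save(n+'1',c['pixels']); print(n,np.round(c['T'],3).tolist())
    for k,z in Z.items():
        for r in models.place_of(n,k)[:2]:
            print(n,k,round(r['score'],2),np.round(r['position'],1),np.round(atz(c,r['position'],z),4))
E
```

```text
{'t': 0.0, 'q': [1.085, 0.478, 0.022, 1.556, -0.011, 1.109, -0.083], 'joint_vel': [0.0, 0.001, 0.001, 0.0, 0.001, 0.0, 0.0], 'joint_torque': [-0.0, -59.644, 1.608, -28.119, 0.013, 0.009, 0.0], 'eef_pos': [0.249, -0.627, 0.255], 'tool_rot': [-0.001, 0.982, 0.188, -0.0], 'contact_force': [0.137, -0.106, -0.318], 'torque': [0.023, 0.006, -0.05], 'gripper_width': 1.003}
scene [[0.272, 0.611, -0.744, 1.243], [0.962, -0.165, 0.216, -0.085], [0.009, -0.774, -0.633, 0.652], [0.0, 0.0, 0.0, 1.0]]
scene gauge 0.68 [231.  239.9] [ 0.5583 -0.0414  0.    ]
scene slider_mid 0.87 [211.  247.4] [ 0.5464 -0.0197  0.042 ]
scene pad_top 0.73 [198.7 246.2] [ 0.5393 -0.0188  0.07  ]
scene pin_stop 0.78 [198.5 298.1] [0.5322 0.0946 0.04  ]
scene plain_stop 0.5 [230.8 169.3] [ 0.5625 -0.1805  0.04  ]
scene spray_bottle 0.63 [212.  374.3] [0.5769 0.2606 0.    ]
scene test_bowl 0.75 [282.1 237.5] [ 0.6951 -0.0667 -0.    ]
scene loop_tool 0.86 [207.3 202.3] [ 0.4589 -0.1122  0.    ]
scene wooden_rib 0.68 [178.  284.6] [0.4002 0.0939 0.    ]
top [[0.002, -0.983, 0.182, 0.397], [-1.0, -0.004, -0.011, 0.112], [0.012, -0.182, -0.983, 0.874], [0.0, 0.0, 0.0, 1.0]]
top gauge 0.65 [208.6 384.2] [ 0.5513 -0.0354  0.    ]
top slider_mid 0.93 [204.9 382.9] [ 0.5513 -0.026   0.042 ]
top pad_top 0.93 [201.7 380.9] [ 0.5523 -0.0177  0.07  ]
top pin_stop 0.89 [217.9 319.7] [0.5253 0.0982 0.04  ]
top plain_stop 0.74 [193.9 454.7] [ 0.5745 -0.1696  0.04  ]
top spray_bottle 0.6 [195.6 243.1] [0.5774 0.2559 0.    ]
top test_bowl 0.73 [142.  395.7] [ 0.695  -0.0636  0.    ]
top loop_tool 0.61 [254.  424.6] [ 0.4583 -0.115   0.    ]
top wooden_rib 0.63 [284.7 320.9] [0.3967 0.095  0.    ]
```

View pics/scene1.png

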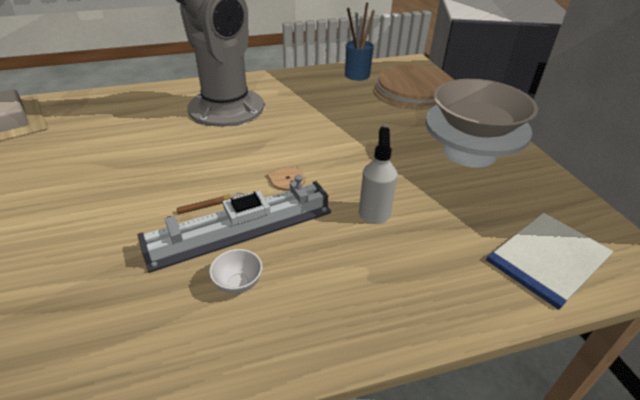

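View pics/top1.png

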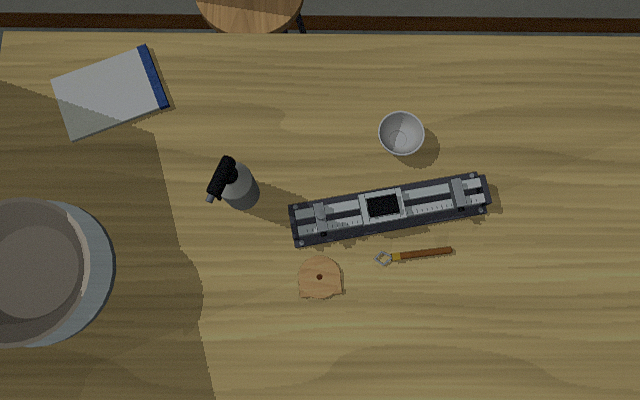

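The scene picture shows the pinned stop at the left end (+y), at about col 297, row 185. The plain stop is at col 172, row 230, with the slider between them at col 246, row 203. In the top view the pin stop is at (320, 215) and the pad at (383, 205). I'll refine the axis next.

```bash
python3 - <<'E'
from h import *
for n in ['top','scene']:
    c=cams.read_camera(n)
    im=c['pixels']
    r=models.silhouettes(n,'gauge')
    for x in r[:1]:
        m=x['region'].astype(np.uint8); print(n,x['score'],m.sum(),x['box'])
        cnt=max(cv2.findContours(m,0,2)[0],key=cv2.contourArea)[:,0]
        P=np.array([atz(c,(p[1],p[0]),.010)[:2] for p in cnt])
        rect=cv2.minAreaRect((P*1000).astype(np.float32)); print(rect)
    for q in ['pad','slider_mid','carriage','pin_stop','plain_stop']:
      for x in models.silhouettes(n,q)[:1]:
        m=x['region'].astype(np.uint8); 
        cnt=max(cv2.findContours(m,0,2)[0],key=cv2.contourArea)[:,0]
        z={'pad':.07}.get(q,.062)
        P=np.array([atz(c,(p[1],p[0]),z)[:2] for p in cnt])
        print(n,q,x['score'],m.sum(),cv2.minAreaRect((P*1000).astype(np.float32)))
    if n=='top': crop=im[165:255,280:500]; f=3.6
    else: crop=im[170:270,135:340]; f=3.8
    save(n+'2',cv2.resize(crop,None,fx=f,fy=f,interpolation=cv2.INTER_CUBIC))
E
```

```text
top 0.91 8094 [390.2, 209.9, 204.6, 76.1]
((551.10595703125, -47.31929016113281), (93.29955291748047, 417.07733154296875), 10.26752758026123)
top pad 0.71 593 ((546.6430053710938, -21.524433135986328), (38.567588806152344, 58.624267578125), 9.861233711242676)
top slider_mid 0.94 1432 ((545.471923828125, -19.968204498291016), (62.795658111572266, 87.05994415283203), 10.740938186645508)
top carriage 0.91 1453 ((545.4616088867188, -20.255638122558594), (65.03506469726562, 86.84251403808594), 10.741337776184082)
top pin_stop 0.9 340 ((520.6604614257812, 96.84170532226562), (64.87004852294922, 20.41792106628418), 10.690339088439941)
top plain_stop 0.73 436 ((569.5011596679688, -167.88052368164062), (66.12226104736328, 29.040910720825195), 10.865595817565918)
scene 0.71 7141 [234.4, 226.9, 193.0, 88.6]
((525.77490234375, -35.8316650390625), (149.09185791015625, 424.6520080566406), 10.826523780822754)
scene pad 0.89 382 ((547.8094482421875, -21.629432678222656), (44.9724006652832, 59.76569366455078), 12.91965389251709)
scene slider_mid 0.86 1068 ((553.5949096679688, -22.169151306152344), (81.33576965332031, 89.05493927001953), 10.97116470336914)
scene carriage 0.98 1028 ((553.6932983398438, -22.948375701904297), (79.44929504394531, 87.32315063476562), 11.507143020629883)
scene pin_stop 0.89 331 ((522.7254638671875, 94.15586853027344), (34.08928298950195, 101.85992431640625), 86.5038070678711)
scene plain_stop 0.58 300 ((582.2789306640625, -169.8036346435547), (81.38653564453125, 21.45110511779785), 9.349115371704102)
```

View pics/top2.png

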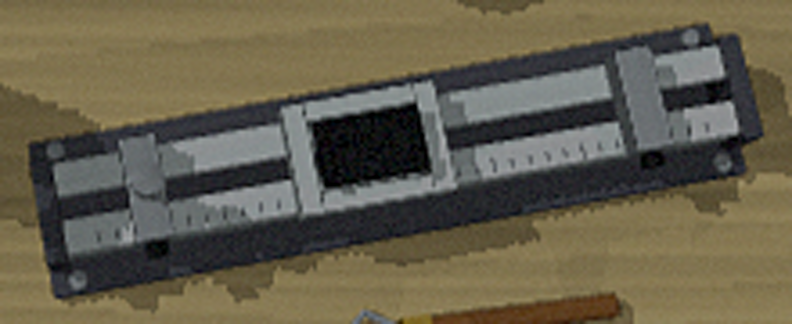

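View pics/scene2.png

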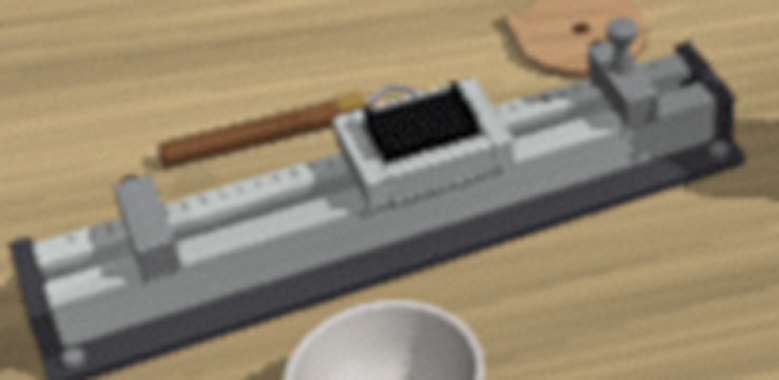

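Top-view rectangles give a gauge yaw of about 10.6°, so the rail's +y is (-0.184, 0.983). The pad centre is at about (0.547, -0.021), and the pinned stop is about 120 mm further along +y. I'll move above the pad with the fingers closing and the jaws in line with the rail.

Request:
{"name": "move_arm", "arguments": {"steps": [-1, 1.9, 3.8, 0, 0, 0, -0.7, -1, 1.9, 3.8, 0, 0, 0, -0.7, -1, 1.9, 3.8, 0, 0, 0, -0.7, -1, 1.9, 3.8, 0, 0, 0, -0.7, -1, 1.9, 3.8, 0, 0, 0, -0.7, -1, 1.9, 3.8, 0, 0, 0, -0.7, -1, 1.9, 3.8, 0, 0, 0, -0.7, -1, 1.9, 3.8, 0, 0, 0, -0.7], "newtons": 20}}

```text
t: 2.5
eef_pos: [0.4016, -0.3219, 0.2566]
tool_rot: [0.0, 0.99, 0.139, 0.0]
contact_force: [1.6, -0.5, -0.7]
gripper_width: 0.0
```

Request:
{"name": "move_arm", "arguments": {"steps": [-1, 1.9, 3.8, 0, 0, 0, -0.7, -1, 1.9, 3.8, 0, 0, 0, -0.7, -1, 1.9, 3.8, 0, 0, 0, -0.7, -1, 1.9, 3.8, 0, 0, 0, -0.7, -1, 1.9, 3.8, -1, 0, 0, -0.7, -1, 1.9, 3.8, -1, 0, 0, -0.7, -1, 1.9, 3.8, -1, 0, 0, -0.7, -1, 1.3, 3.0, -1, 0, 0, -0.7]}}

```text
t: 3.3
eef_pos: [0.5481, -0.0246, 0.2162]
tool_rot: [-0.0, 0.996, 0.092, 0.001]
contact_force: [0.5, -0.1, 0.1]
gripper_width: -0.002
```

```bash
cat >> h.py <<'E'
from scipy.spatial.transform import Rotation as R
def wrist():
    s=status.get_obs(); c=cams.read_camera('wrist'); q=s['tool_rot']
    T=np.eye(4);T[:3,:3]=R.from_quat([q[1],q[2],q[3],q[0]]).as_matrix();T[:3,3]=s['eef_pos']
    c['T']=T@np.array(c['T_tool_cam']); return s,c
E
python3 - <<'E'
from h import *
s,c=wrist(); save('w1',c['pixels']); print(s['eef_pos'],2*np.degrees(np.arctan2(s['tool_rot'][2],s['tool_rot'][1])),np.round(c['T'],3).tolist())
for q,z in [('pad',.07),('slider_mid',.062),('pin_stop',.062)]:
  for x in models.silhouettes('wrist',q)[:1]:
    m=x['region'].astype(np.uint8)
    cnt=max(cv2.findContours(m,0,2)[0],key=cv2.contourArea)[:,0]
    P=np.array([atz(c,(p[1],p[0]),z)[:2] for p in cnt])
    print(q,x['score'],m.sum(),x['box'],cv2.minAreaRect((P*1000).astype(np.float32)))
for q,z in [('pad_top',.07),('pin_stop',.04),('slider_mid',.042)]:
  for x in models.place_of('wrist',q)[:1]: print(q,x['score'],x['position'],atz(c,x['position'],z))
E
```

```text
[ 0.54811723 -0.02464105  0.21624175] 10.514215345576089 [[0.183, -0.941, -0.286, 0.621], [-0.983, -0.175, -0.053, -0.01], [-0.001, 0.291, -0.957, 0.335], [0.0, 0.0, 0.0, 1.0]]
pad 0.83 2163 [316.1, 189.6, 56.5, 38.0] ((547.8418579101562, -20.39059829711914), (38.43206787109375, 56.52881622314453), 10.54413890838623)
slider_mid 0.87 5008 [312.8, 187.8, 86.6, 61.8] ((549.0963134765625, -20.284488677978516), (64.0879135131836, 83.87234497070312), 10.545595169067383)
pin_stop 0.87 1829 [192.3, 187.7, 39.7, 69.0] ((524.2376708984375, 100.49622344970703), (64.99798583984375, 42.33778762817383), 4.344710350036621)
pad_top 0.69 [190.8, 316.2] [ 0.54656642 -0.02136617  0.07      ]
pin_stop 0.92 [181.6, 205.5] [0.52643019 0.0963823  0.04      ]
slider_mid 0.84 [188.2, 314.5] [ 0.54119644 -0.02021068  0.042     ]
```

View pics/w1.png

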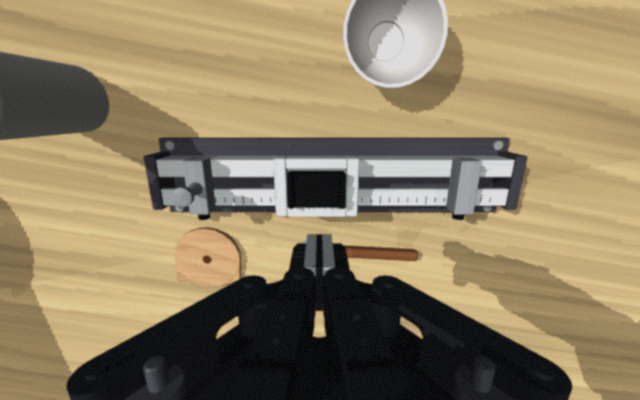

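```bash
python3 - <<'E'
import cv2,numpy as np
from h import *
s,c=wrist(); im=c['pixels'][:,:,::-1].copy()
q=s['tool_rot'];Rt=R.from_quat([q[1],q[2],q[3],q[0]]).as_matrix()
for z,col in [(.025,(0,0,255)),(-.006,(0,255,0)),(-.02,(255,0,0)),(-.048,(255,255,0))]:
  for sg in (-1,1):
    P=[proj(c,np.array(s['eef_pos'])+Rt@np.array([x,sg*y,z])) for x,y in [(-.011,.0),(-.011,.043),(-.011,.061),(.011,.061),(.011,.043),(.011,0)]]
    cv2.polylines(im,[np.int32(P)],False,col,1)
cv2.imwrite('pics/w2.png',im)
print(np.round(s['q'],2))
E
```

```text
[ 0.17  0.33 -0.28  1.89  0.11  0.94 -1.55]
```

View pics/w2.png

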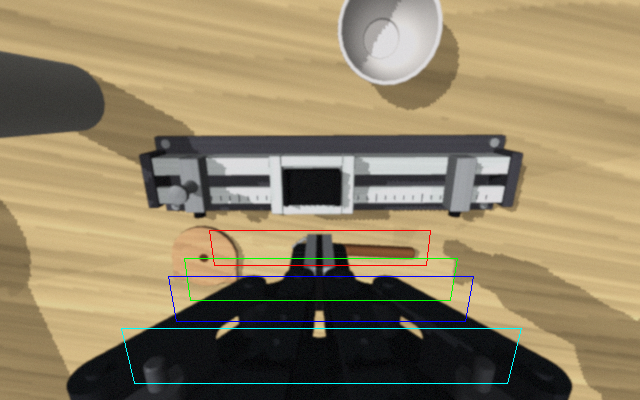

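The wrist view shows the pad at (313, 187), centre at about (0.547, -0.021), yaw 10.5°. The shut fingers are lined up with the rail, and the linkage clears the height of the pin head. I'll descend to about 10 mm above the pad.

Request:
{"name": "move_arm", "arguments": {"steps": [-1, -0.1, 0.6, -3, 0, 0, 0, -1, 0, 0, -3, 0, 0, 0, -1, 0, 0, -3, 0, 0, 0, -1, 0, 0, -2, 0, 0, 0, -1, 0, 0, 0, 0, 0, 0, -1, 0, 0, 0, 0, 0, 0]}}

```text
t: 4.3
eef_pos: [0.5462, -0.0222, 0.1069]
tool_rot: [0.0, 0.996, 0.09, 0.0]
contact_force: [0.1, -0.1, -0.2]
gripper_width: -0.001
```

```bash
python3 - <<'E'
from h import *
s,c=wrist(); save('w3',c['pixels']); print(s['t'],s['eef_pos'],s['contact_force'])
c=cams.read_camera('scene'); save('s3',cv2.resize(c['pixels'][120:270,135:360],None,fx=3.5,fy=3.5,interpolation=cv2.INTER_CUBIC))
E
```

```text
4.3 [ 0.546164   -0.02219591  0.10687477] [ 0.07951754 -0.0885071  -0.21196293]
```

View pics/w3.png

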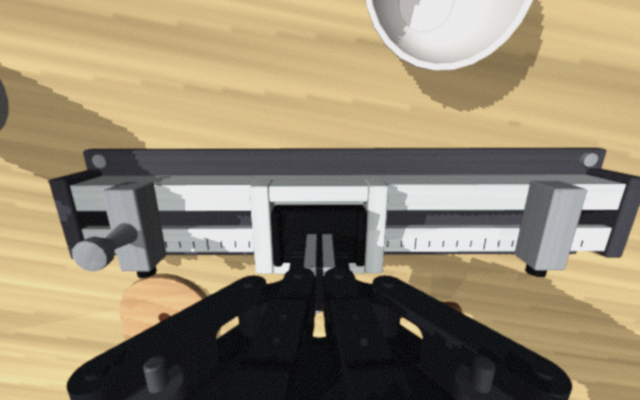

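View pics/s3.png

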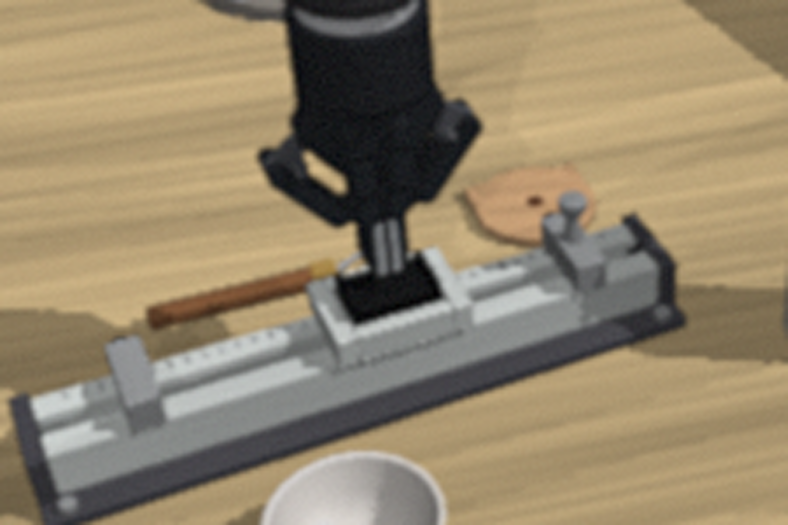

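Both pictures show the shut fingers above the black pad (wrist view, around (318, 240)), with the linkage well above the pin. I'll shift 4 mm along the rail and press in small steps.

Request:
{"name": "move_arm", "arguments": {"steps": [-1, 0, 0.4, 0, 0, 0, 0, -1, 0, 0, -0.5, 0, 0, 0, -1, 0, 0, -0.5, 0, 0, 0, -1, 0, 0, -0.2, 0, 0, 0, -1, 0, 0, -0.1, 0, 0, 0, -1, 0, 0, 0, 0, 0, 0]}}

```text
t: 5.0
eef_pos: [0.546, -0.0173, 0.0936]
tool_rot: [0.0, 0.996, 0.091, -0.0]
contact_force: [-2.6, -0.0, 7.5]
gripper_width: 0.001
```

Request:
{"name": "move_arm", "arguments": {"steps": [-1, 0, 0, -0.2, 0, 0, 0, -1, 0, 0, -0.1, 0, 0, 0, -1, 0, 0, -0.1, 0, 0, 0, -1, 0, 0, 0, 0, 0, 0]}}

```text
t: 5.4
eef_pos: [0.546, -0.0173, 0.0898]
tool_rot: [0.0, 0.996, 0.091, -0.0]
contact_force: [-2.8, -0.2, 8.8]
gripper_width: 0.002
```

Request:
{"name": "move_arm", "arguments": {"steps": [-1, -0.04, 0.2, -0.05, 0, 0, 0, -1, -0.09, 0.49, 0, 0, 0, 0, -1, -0.09, 0.49, 0, 0, 0, 0, -1, -0.09, 0.49, 0, 0, 0, 0, -1, -0.09, 0.49, 0, 0, 0, 0, -1, -0.09, 0.49, 0, 0, 0, 0, -1, -0.09, 0.49, 0, 0, 0, 0, -1, -0.04, 0.2, 0, 0, 0, 0]}}

```text
t: 6.2
eef_pos: [0.5399, 0.0161, 0.0895]
tool_rot: [0.0, 0.996, 0.091, 0.0]
contact_force: [-2.0, -1.5, 8.9]
gripper_width: -0.001
```

```bash
python3 - <<'E'
from h import *
s,c=wrist(); save('w4',c['pixels']); print(s['t'],s['eef_pos'],s['contact_force'])
for q,z in [('pad_top',.065),('slider_mid',.042),('pin_stop',.04)]:
  for x in models.place_of('wrist',q)[:1]: print(q,x['score'],x['position'],atz(c,x['position'],z))
E
```

```text
6.2 [0.53985104 0.01608616 0.08947033] [-2.0253553  -1.48924445  8.90836661]
pad_top 0.75 [247.1, 327.1] [0.54144153 0.01248216 0.065     ]
slider_mid 0.8 [233.8, 325.0] [0.53892939 0.01270359 0.042     ]
pin_stop 0.8 [226.4, 191.1] [0.52749114 0.09820647 0.04      ]
```

View pics/w4.png

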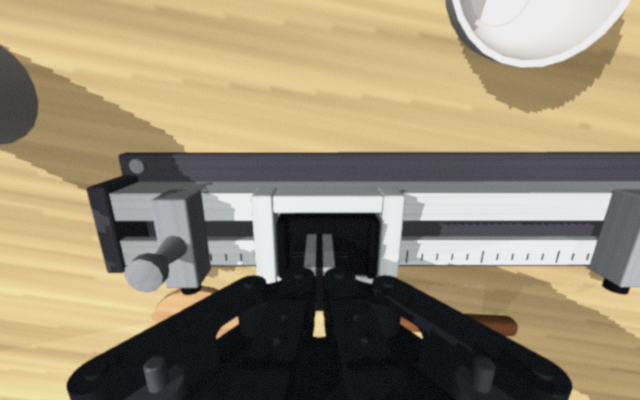

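The slider is moving with the fingers: the frame's left edge is at col 255 and the stop's right edge at col 205. About 34 mm remains. I'll push on, slowing near the end.

Request:
{"name": "move_arm", "arguments": {"steps": [-1, -0.09, 0.49, 0, 0, 0, 0, -1, -0.09, 0.49, 0, 0, 0, 0, -1, -0.09, 0.49, 0, 0, 0, 0, -1, -0.09, 0.49, 0, 0, 0, 0, -1, -0.09, 0.49, 0, 0, 0, 0, -1, -0.04, 0.2, 0, 0, 0, 0, -1, -0.04, 0.2, 0, 0, 0, 0, -1, 0, 0, 0, 0, 0, 0]}}

```text
t: 7.2
eef_pos: [0.5345, 0.0446, 0.0894]
tool_rot: [0.0, 0.996, 0.091, 0.0]
contact_force: [-2.4, -1.1, 9.7]
gripper_width: 0.006
```

Request:
{"name": "move_arm", "arguments": {"steps": [-1, -0.04, 0.2, 0, 0, 0, 0, -1, -0.04, 0.2, 0, 0, 0, 0, -1, -0.04, 0.2, 0, 0, 0, 0, -1, 0, 0, 0, 0, 0, 0]}}

```text
t: 7.6
eef_pos: [0.5334, 0.0504, 0.0895]
tool_rot: [0.0, 0.996, 0.091, 0.0]
contact_force: [-2.0, -0.6, 9.6]
gripper_width: -0.002
```

Request:
{"name": "move_arm", "arguments": {"steps": [-1, -0.04, 0.2, 0, 0, 0, 0, -1, -0.04, 0.2, 0, 0, 0, 0, -1, 0, 0, 0, 0, 0, 0]}}

```text
t: 7.9
eef_pos: [0.5334, 0.0524, 0.0896]
tool_rot: [0.001, 0.996, 0.09, 0.001]
contact_force: [-0.8, -5.1, 8.8]
gripper_width: -0.002
```

```bash
python3 - <<'E'
from h import *
s,c=wrist(); save('w5',c['pixels']); print(s['t'],s['eef_pos'],s['contact_force'])
for q,z in [('pad_top',.065),('slider_mid',.042),('pin_stop',.04)]:
  for x in models.place_of('wrist',q)[:1]: print(q,x['score'],x['position'],atz(c,x['position'],z))
E
```

```text
7.9 [0.53343422 0.05243212 0.08963822] [-0.76303592 -5.1172439   8.84048129]
pad_top 0.66 [248.9, 333.9] [0.53454377 0.04477824 0.065     ]
slider_mid 0.79 [231.0, 329.3] [0.53490352 0.04659667 0.042     ]
pin_stop 0.55 [229.2, 248.5] [0.52594627 0.09794974 0.04      ]
```

View pics/w5.png

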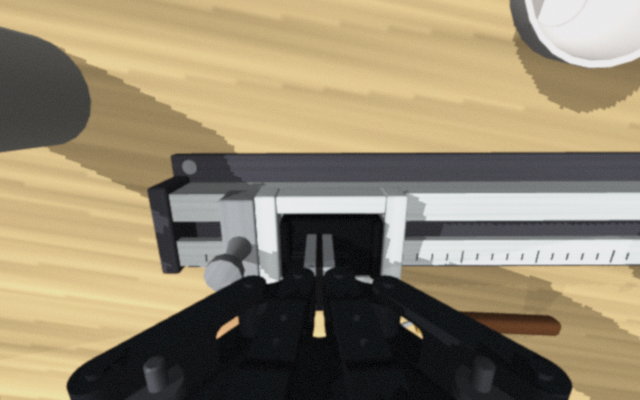

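The wrist picture shows the slider's left edge (col ~255) flush against the pinned block. The push force has risen to 5 N, and the measured distance of slider to stop is 52 mm. I'll lift straight up now.

Request:
{"name": "move_arm", "arguments": {"steps": [-1, 0, 0, -0.05, 0, 0, 0, -1, 0, 0, 0.3, 0, 0, 0, -1, 0, 0, 0.3, 0, 0, 0, -1, 0, 0, 0.4, 0, 0, 0, -1, 0, 0, 1, 0, 0, 0, -1, 0, 0, 3, 0, 0, 0, -1, 0, 0, 3, 0, 0, 0, -1, 0, 0, 3, 0, 0, 0]}}

```text
t: 8.9
eef_pos: [0.5321, 0.055, 0.1996]
tool_rot: [-0.0, 0.996, 0.091, -0.0]
contact_force: [-0.1, -0.3, 0.4]
gripper_width: 0.001
```

Request:
{"name": "move_arm", "arguments": {"steps": [-1, -1, -1, 3, 0, 0, 0, -1, -1, -1, 2, 0, 0, 0, -1, 0, 0, 0, 0, 0, 0]}}

```text
t: 9.2
eef_pos: [0.513, 0.0338, 0.2514]
tool_rot: [0.0, 0.996, 0.09, 0.002]
contact_force: [0.5, 0.0, 0.5]
gripper_width: 0.001
```

```bash
python3 - <<'E'
from h import *
s,c=wrist(); save('w6',c['pixels']); print(s['t'],s['eef_pos'],s['contact_force'])
for q,z in [('pad_top',.07),('slider_mid',.042),('pin_stop',.04)]:
  for x in models.place_of('wrist',q)[:1]: print(q,x['score'],x['position'],atz(c,x['position'],z))
c=cams.read_camera('scene'); save('s6',cv2.resize(c['pixels'][120:270,135:360],None,fx=3.5,fy=3.5,interpolation=cv2.INTER_CUBIC))
E
```

```text
9.2 [0.51299093 0.03375004 0.25139729] [0.51372609 0.00695536 0.50360532]
pad_top 0.61 [160.9, 310.0] [0.53373348 0.04786378 0.07      ]
slider_mid 0.74 [159.5, 307.9] [0.53006623 0.05055172 0.042     ]
pin_stop 0.89 [152.1, 270.0] [0.53031518 0.09558055 0.04      ]
```

View pics/w6.png

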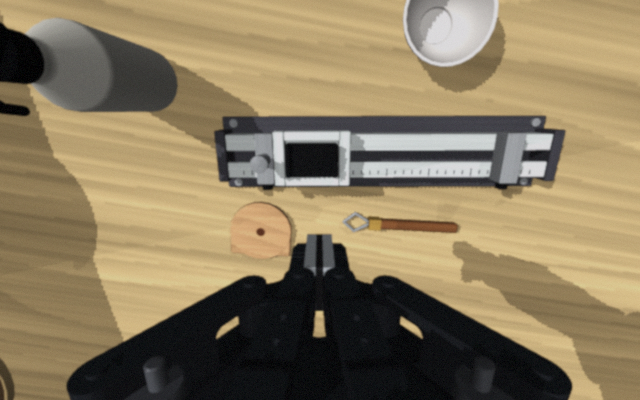

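View pics/s6.png

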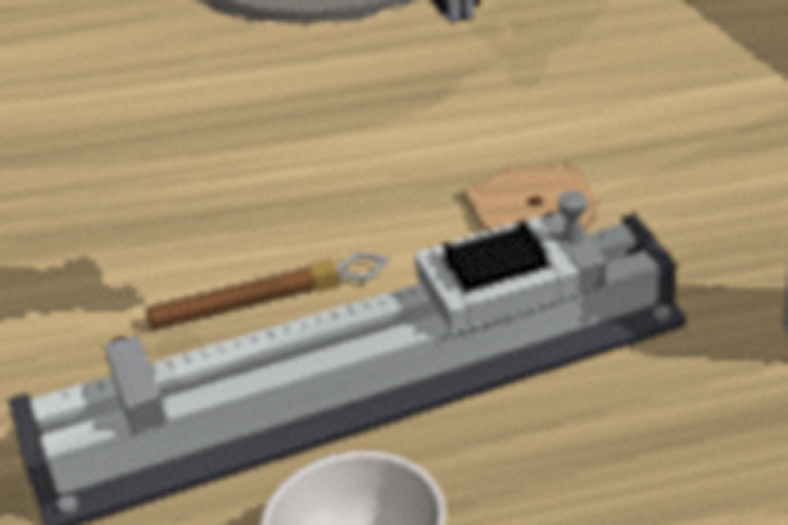

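Both pictures show the slider flush with the pinned block (wrist view col ~273, scene crop (580, 270)). The pad is up, nothing else has moved, and the arm is clear. I'll hand in.

```bash
python3 -c "
from h import *
print(order.hand_in())"
```

```text
the job is handed in; nothing more can be done
None
```

The slider now stands braked against the stop with the upright pin, and I handed the job in at about 9.3 s on the robot's clock. I pressed the pad down with the shut fingertips (about 4 mm, 9 N) and pushed the slider along the rail with the pad held down. I then lifted straight off, so the pad came back up.

- **Against the stop:** The push force rose from about 1 N to 5 N on contact. At that moment the camera estimate put the slider 52 mm from the pinned stop, which is the distance asked for.
- **After lifting:** The wrist and scene pictures show no gap between slider and stop and the pad up. The bowl, loop tool and rib look undisturbed. The spray bottle shows only in the wrist picture and is standing there. The arm is clear, with no contact force.
- **Disagreement:** The last network readings, from farther away, put the slider only about 45 mm from the stop. The blocks cannot stand that close, so I took this as detection error. The brake's hold was not tested with a push.

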